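Open the intake filter bay of the bench pump

TASK

The intake filter of the low bench pump is due for a change, so uncover it with the fingertips alone. Press the snap tab in so that the grey filter cover springs free, then gently push the cover by its thumb ledge along its guides until the filter bay is completely uncovered and the cover lies on the flat part of the pump's top, not hanging far over its end. Do not pinch or lift anything, and leave the new filter, the beaker and the vials where they are.

Things in the scene. Friction and masses are not known exactly. Their poses are not given: they have to be found in the camera images.
- pump: Low bench air pump, fixed: grey housing, white top, 126 mm wide (x), 268 mm long (y -114 to +154), flat top deck 72 mm above the worktop. Origin on the worktop under the filter bay's centre; z up; the cover slides off to its +y. In the top, along +y: snap tab, filter bay, flat deck (y 28 to 151).
- bay_center (a point): Centre of the filter bay's opening (68 mm in pump x, 56 in y) at deck height. Wear strips 1.5 mm high carry the cover; guide kerbs beside it (inner faces x +-43.5, y -41 to +150) rise 7.2 mm over the deck, with lips to 9.5 mm over the seat (y +-40). Spring pockets 9 mm high at x +-(22 to 40), y -62 to -41.
- filter_cover: Loose grey slide cover, about 90 g: plate 84 (x) x 80 (y) x 4 mm, latch bar behind to y -52. Origin: centre of the plate's underside, seated at (0, 0, 73.5) mm in the pump's frame, locked by the tab. Tab pressed: springs shift it 12 mm to +y and it stays, free; slides with under 1 N. Bay uncovered from 80 mm on; at 111 the plate reaches the deck's end.
- cover_ledge (a point): On the cover: middle of the upright back face (facing the pump's -y) of the thumb ledge, the face to push on towards the pump's +y. The face is 60 mm wide in x and reaches from the plate (8 mm under this point) to 8 mm above it; in front of it the ledge slopes down.
- snap_tab (a joint): Flexing angle of the snap tab in the pump's top, rad: 0 free, grows as it is pressed down, stop at 0.2. The catch lets the cover go at about 0.1. The tab springs back by itself.
- tab_pad (a point): Centre of the top of the tab's grey ribbed pad, the raised block to press straight down on: 24 x 24 mm, top 16.5 mm above the pump's deck, on the centre line at pump y -68 mm. It goes down 6 mm to its stop (3 mm frees the cover): about 2 N to start, 5 N to free the cover, 8 N at the stop.
- beaker: Loose glass beaker, 80 mm wide, 113 mm high, standing past the pump's +y end; a bystander. Origin: centre of its underside.
- vial_black: Loose screw vial with black cap, 15 mm wide, 46 mm high, standing past the pump's -y end; a bystander. Origin: centre of its underside.
- vial_blue: The same vial with a blue cap; a bystander.
- new_filter: Loose new filter element, a pleated paper panel in a black rubber frame, 67 x 55 x 10 mm, lying flat on the worktop on the pump's -x side; a bystander, to be fitted later. Origin: centre of its underside.
Things that resemble listed ones, but are neither listed nor needed, are in the scene too. Leave any blue or orange look-alike of the filter_cover alone.

How it is judged:
By the outcome, as a careful person would: the job done as asked, in the order asked, and still so for the second after the job is handed in, with the robot touching nothing.
It also fails if it takes over 35 s, if anything falls off the work surface, if the arm or the gripper's body presses on something with over 40 N, if the wrist force passes 120 N, or if a joint passes its speed limit or range.

ROBOT

A 6-joint arm with a two-finger parallel gripper is mounted at the origin on a cart in front of the work surface, level with it; the furniture and walls round the work are solid. World frame = base frame: x ahead of the robot, y to its left, z up, the work surface at z = 0. Lengths are in m, angles in rad, forces in N, time in s.
With the tool pointing down it reaches from about 0.35 to 0.775 m from the base axis. Payload 5.5 kg.
Tool frame: the origin (TCP) lies midway between the tips of the shut fingers; the grasp point (between the pads) lies arm.grip_depth behind it (arm.grip_depth is the distance from the TCP to the grasp point, in m); z points along the fingers, y is the direction in which the jaws open and shut (so a half turn about z gives the same grasp; the last joint's range is limited). The gripper opens to 85 mm and grips with 20 to 120 N. Pads are 22 mm wide; open, the fingers measure 114 mm over their backs; the gripper's body (76 mm by 85 mm) begins 54 mm behind the grasp point. The pads swing forward as they close: fully open they stand 13 mm farther back than shut.
Start: joints at [-1.255, 0.313, 0.046, 1.304, 0, 1.431], TCP at [0.253, -0.516, 0.231] pointing down, gripper open.
Joint ranges: [-2.76, 2.76], [-0.86, 1.69], [-1.03, 1.26], [-2.2, 2.34], [-1.47, 1.5], [-3.14, 3.14]. Speed limits (rad/s): [2.57, 2.57, 3.14, 3.14, 3.14, 3.14].

INTERFACE

Orientations are given as a rotation vector (axis times angle).
In Python, from workcell import arm, grab_frame, hand_in gives the robot as it stands. The module is installed in compiled form; this text tells all that it offers.
- The arm moves only by the shell command python3 -m jog 'ROWS' [FORCE]. ROWS is JSON, a list of rows, each an object with "offset": the shift along the tool's x, y, z in m, a list of three; "twist": the turn about the tool's z in rad; "fingers": the opening, from -1 (shut) to 1 (fully open). In form: [{"offset": [tx, ty, tz], "twist": twist, "fingers": fingers}, ...]. A call has 1 to 20 rows; each row shifts and turns the commanded pose from where the row before left it, along the tool's axes as they then stand; what a row does not reach is not made up. A row lasts 1/12 s, in which the tool goes at most 41.7 mm and 7.16 degrees, less where a joint would pass 70% of its speed; a pose out of reach is approached as far as the arm can. A call with a gripper value outside its range is refused whole. The fingers move at their own pace and stop on an object; FORCE is the grip in N (left out, the last holds). Time passes only in rows, so rows that do not move let the fingers close. It gives the time, the measured TCP pose, the force and the opening at its end, in the units of the state.
- arm.sense(): the state, without advancing time (a new reading comes with each control period).
- grab_frame(name): name is "scene" or "side" or "wrist"; returns a dict with "img" (384x512x3 uint8, red, green, blue), "mtx" (3x3 intrinsics, pixels), "k1" (the pictures are not rectified: a ray, as slopes to the right and down, at radius r is drawn at 1 + k1 r^2 times it, then the intrinsics apply), "R" (3x3) and "t" (3): a world point X has camera coordinates R X + t; the wrist camera has in their place "mount" (4x4, takes a point from camera to tool coordinates, whose origin is the TCP and whose axes are the flange's). Camera axes: x right, y down, z forward; pixel columns grow to the right and rows downward; lengths in m; the calibration is good to about 2 mm. A picture is of the moment at which its call begins: read the wrist's pose just before it. There is no depth.
- hand_in(): hands the job in, once; it reports no verdict.
The state is a dict: "time": time; "q": joint angles; "qd": joint speeds; "joint_efforts": joint torques, N m; "ee_pos": TCP position; "orientation": TCP orientation; "ft_force": force on the tool from outside, world axes, zero at the start; "wrist_torque": the same for the moment, N m; "finger_gap": opening from 0.0 (shut) to 1.0 (fully open).
Only numpy, scipy, OpenCV 4.12 (cv2) and the standard library are available. Lean on these libraries where they do the work, as an engineer would, in place of code of your own. Each camera call takes 0.05 s, during which the arm holds its last target.

## Working session

There is one attempt and no reset: what is moved stays moved. The work goes in short steps, Python scripts to look and compute and a shell command to move; the robot and the scene stay as the last step left them, time stands still between calls to the robot, and variables do not carry over. Pictures are saved under pics/ and viewed, and the job is handed in when it is done.

```bash
mkdir -p pics; cat > h.py <<'E'
import numpy as np, cv2
from workcell import arm, grab_frame, hand_in
def save(f,n):
    cv2.imwrite(n,cv2.cvtColor(f["img"],cv2.COLOR_RGB2BGR))
def rays(f,px,s=None):
    px=np.array(px,float).reshape(-1,2)
    K=f["mtx"]; d=(px-[K[0,2],K[1,2]])/[K[0,0],K[1,1]]
    u=d.copy()
    for _ in range(20): u=d/(1+f["k1"]*(u**2).sum(1,keepdims=True))
    v=np.c_[u,np.ones(len(u))]
    if "R" in f: R,t=np.array(f["R"]),np.array(f["t"]); return -R.T@t, v@R
    M=np.array(f["mount"]); Rw=cv2.Rodrigues(np.array(s["orientation"],float))[0]
    return Rw@M[:3,3]+s["ee_pos"], v@M[:3,:3].T@Rw.T
def onz(f,px,z,s=None):
    c,v=rays(f,px,s); return c+v*((z-c[2])/v[:,2])[:,None]
def proj(f,X,s=None):
    X=np.array(X,float).reshape(-1,3)
    if "R" in f: c=X@np.array(f["R"]).T+f["t"]
    else:
        M=np.array(f["mount"]); Rw=cv2.Rodrigues(np.array(s["orientation"],float))[0]
        c=((X-s["ee_pos"])@Rw-M[:3,3])@M[:3,:3]
    u=c[:,:2]/c[:,2:]; u=u*(1+f["k1"]*(u**2).sum(1,keepdims=True))
    K=f["mtx"]; return u*[K[0,0],K[1,1]]+[K[0,2],K[1,2]]
E
python3 - <<'E'
from h import *
s=arm.sense(); print(s, arm.grip_depth)
for n in ("scene","side","wrist"):
    f=grab_frame(n); save(f,f"pics/a_{n}.png")
    print(n,f["k1"],f["mtx"].tolist(), rays(f,[[256,192]],s))
E
```

```text
{'time': 0.0, 'q': array([-1.25457246e+00,  3.14013567e-01,  4.49777886e-02,  1.30359166e+00,
       -1.04624020e-05,  1.43122217e+00]), 'qd': array([-0.00047297,  0.00067413,  0.0005165 , -0.00067046, -0.00170254,
       -0.00060252]), 'joint_efforts': array([-6.09965282e-04, -4.80629575e+01,  2.98531294e+01,  1.92913658e-02,
       -2.23203356e-04, -2.41269341e-06]), 'ee_pos': array([ 0.25294511, -0.51580938,  0.23040089]), 'orientation': array([-3.05858526e+00, -7.09372436e-01,  2.69932744e-04]), 'ft_force': array([-0.18095023, -0.18802446,  0.8901772 ]), 'wrist_torque': array([-0.01168039, -0.03765307, -0.0457087 ]), 'finger_gap': 0.9990102355197834} 0.0187
scene -0.11526809010217863 [[474.5447436039014, 0.0, 249.31059494091508], [0.0, 474.5447436039014, 191.39800538249972], [0.0, 0.0, 1.0]] (array([-0.10822666,  1.15494514,  0.99953271]), array([[ 0.37859958, -0.69630535, -0.60993569]]))
side 0.05684393220572748 [[460.4694412161658, 0.0, 258.5739049032352], [0.0, 460.4694412161658, 193.13092691765385], [0.0, 0.0, 1.0]] (array([ 0.29887448, -1.15501206,  0.6219675 ]), array([[ 0.14119934,  0.9116942 , -0.3858934 ]]))
wrist -0.016025792461467694 [[288.59122234649556, 0.0, 256.5680018973619], [0.0, 288.59122234649556, 194.02540602242118], [0.0, 0.0, 1.0]] (array([ 0.31283093, -0.4867578 ,  0.37387776]), array([[-0.2341015 , -0.10988037, -0.96601031]]))
```

View pics/a_scene.png

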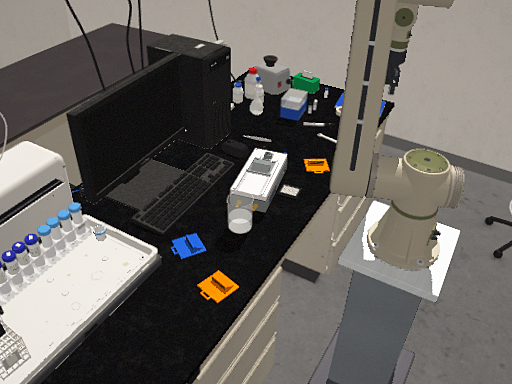

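View pics/a_side.png

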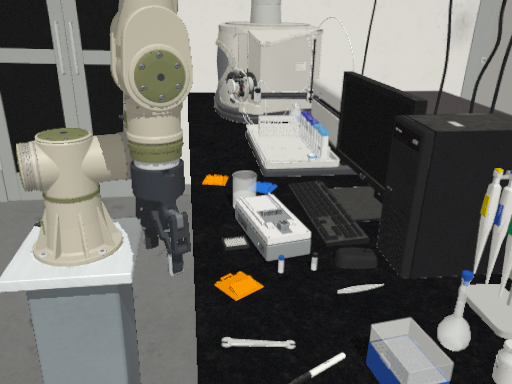

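View pics/a_wrist.png

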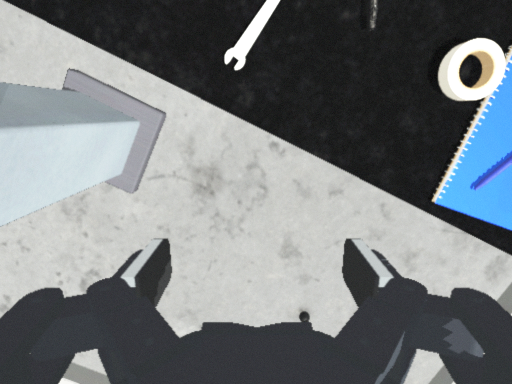

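The pump is the white-topped box at scene (258,180) and side (270,225). The look-alikes are orange covers at scene (317,165) and (218,286) and a blue one at (188,246). I'll zoom in on the pump.

```bash
python3 - <<'E'
import cv2
a=cv2.imread("pics/a_scene.png")[140:240,210:310]; b=cv2.imread("pics/a_side.png")[170:280,220:330]
cv2.imwrite("pics/b_scene.png",cv2.resize(a,None,fx=6,fy=6,interpolation=cv2.INTER_CUBIC))
cv2.imwrite("pics/b_side.png",cv2.resize(b,(600,600),interpolation=cv2.INTER_CUBIC))
E
```

```text
(no output)
```

View pics/b_scene.png

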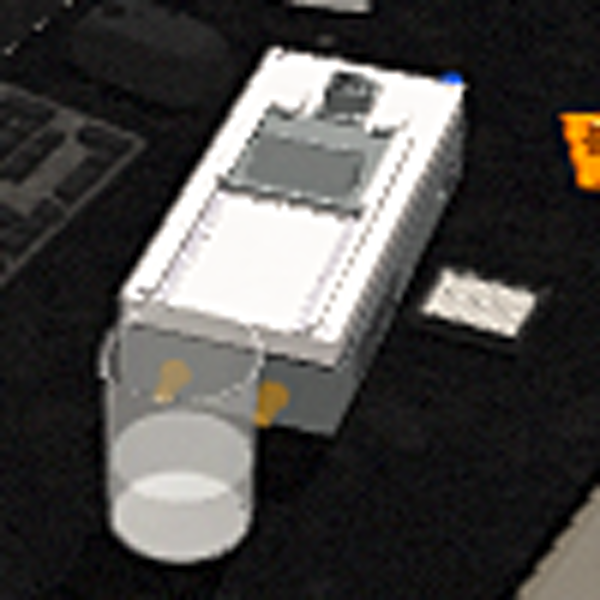

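View pics/b_side.png

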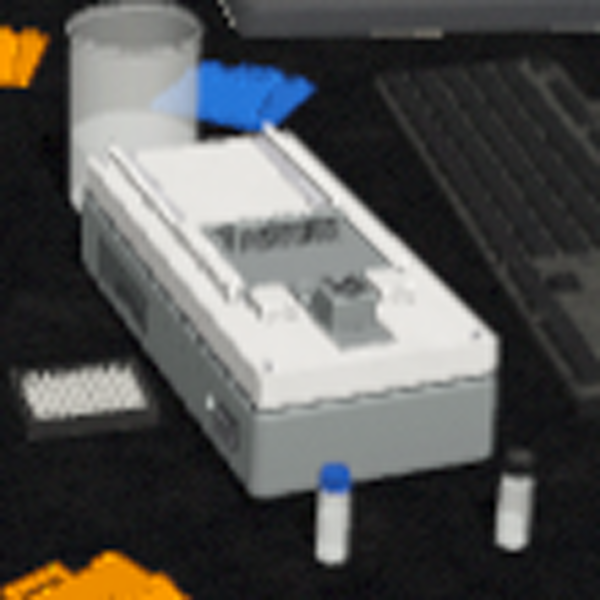

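The zooms show the grey cover seated on the pump. The tab pad is at scene (269,156) and side (283,224), the beaker is at the +y end, and the vials are at the -y end. Next I'll locate the deck corners.

```bash
python3 - <<'E'
from h import *
s=arm.sense()
fs=grab_frame("scene"); fd=grab_frame("side")
S=np.array([[275,50],[466,85],[340,362],[122,300]])/6+[210,140]
# side: -y,-x ; -y,+x ; +y+x ; +y -x
D=np.array([[258,402],[498,365],[275,135],[85,185]])*110/600+[220,170]
a=onz(fs,S,.072); b=onz(fd,D,.072)
print(a,'\n',b)
for p in(a,b):
    print([np.linalg.norm(p[i]-p[(i+1)%4]) for i in range(4)],p.mean(0))
print("pad",onz(fs,[[352/6+210,85/6+140]],.0885),onz(fd,[[345*110/600+220,285*110/600+170]],.0885))
print("beaker",onz(fs,[[180/6+210,540/6+140]],0),"vials",onz(fd,np.array([[333,560],[513,547]])*110/600+[220,170],0))
E
```

```text
[[ 0.5974116  -0.13005193  0.072     ]
 [ 0.48122418 -0.15712285  0.072     ]
 [ 0.4178016   0.11561522  0.072     ]
 [ 0.54299344  0.13046113  0.072     ]] 
 [[ 0.48064531 -0.18192961  0.072     ]
 [ 0.59715329 -0.15888701  0.072     ]
 [ 0.54095512  0.11878901  0.072     ]
 [ 0.42801186  0.06085123  0.072     ]]
[np.float64(0.11929941725955802), np.float64(0.280015141050421), np.float64(0.1260690133149723), np.float64(0.2661360396247059)] [ 0.5098577 -0.0102746  0.072    ]
[np.float64(0.11876477030637025), np.float64(0.2833058623286988), np.float64(0.12693685840490798), np.float64(0.24842064153770255)] [ 0.5116914  -0.04029409  0.072     ]
pad [[ 0.52759054 -0.09802232  0.0885    ]] [[ 0.5355277  -0.10292698  0.0885    ]]
beaker [[ 4.58112537e-01  2.09355274e-01 -1.11022302e-16]] vials [[ 5.14023397e-01 -2.02202304e-01  1.11022302e-16]
 [ 5.98399387e-01 -2.00404297e-01  0.00000000e+00]]
```

```bash
python3 - <<'E'
from h import *
s=arm.sense();R=cv2.Rodrigues(np.array(s["orientation"]))[0]
print(R.round(3)); f=grab_frame("wrist"); print(np.array(f["mount"]).round(3))
for tgt in ([.53,-.10,.20],[.50,-.06,.23]): print((R.T@(np.array(tgt)-s["ee_pos"])).round(4))
print(s['time'])
E
```

```text
[[ 0.898  0.44  -0.   ]
 [ 0.44  -0.898  0.001]
 [ 0.    -0.001 -1.   ]]
[[ 0.    -0.964 -0.266  0.067]
 [ 1.     0.001 -0.001  0.   ]
 [ 0.001 -0.266  0.964 -0.143]
 [ 0.     0.     0.     1.   ]]
[ 0.4319 -0.2517  0.0311]
[ 0.4225 -0.3008  0.0012]
0.25
```

```bash
python3 -m jog '[{"offset":[0,0,0],"twist":0.12,"fingers":-1},{"offset":[0,0,0],"twist":0.12,"fingers":-1},{"offset":[0.022,-0.023,0],"twist":0,"fingers":-1},{"offset":[0.022,-0.023,0],"twist":0,"fingers":-1},{"offset":[0.022,-0.023,0],"twist":0,"fingers":-1},{"offset":[0.022,-0.023,0],"twist":0,"fingers":-1},{"offset":[0.022,-0.023,0],"twist":0,"fingers":-1},{"offset":[0.022,-0.023,0],"twist":0,"fingers":-1},{"offset":[0.022,-0.023,0],"twist":0,"fingers":-1},{"offset":[0.022,-0.023,0],"twist":0,"fingers":-1},{"offset":[0.022,-0.023,0],"twist":0,"fingers":-1},{"offset":[0.022,-0.023,0],"twist":0,"fingers":-1},{"offset":[0.022,-0.023,0],"twist":0,"fingers":-1},{"offset":[0.022,-0.023,0],"twist":0,"fingers":-1},{"offset":[0.022,-0.023,0],"twist":0,"fingers":-1},{"offset":[0.022,-0.023,0],"twist":0,"fingers":-1},{"offset":[0.022,-0.023,0],"twist":0,"fingers":-1},{"offset":[0,0,0],"twist":0,"fingers":-1},{"offset":[0,0,0],"twist":0,"fingers":-1}]' 20
python3 - <<'E'
from h import *
s=arm.sense();f=grab_frame("wrist");save(f,"pics/c_wrist.png");print(s['time'],s['ft_force'],s['finger_gap'])
E
```

```text
time: 1.88
ee_pos: [0.502, -0.1073, 0.2312]
orientation: [3.123, 0.344, -0.0]
ft_force: [-0.4, -0.9, 0.4]
finger_gap: 0.002
1.8833 [-0.39823957 -0.87231187  0.3991052 ] 0.0019066727924798115
```

View pics/c_wrist.png

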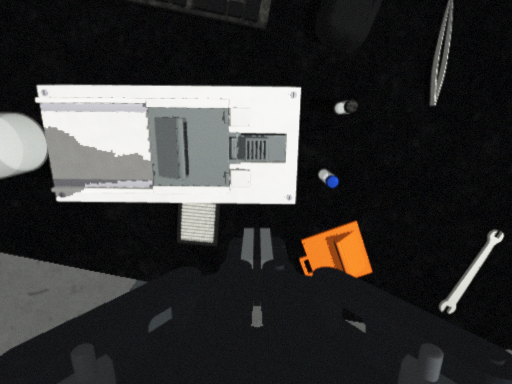

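```bash
python3 - <<'E'
import cv2
a=cv2.imread("pics/c_wrist.png")[70:220,20:320]
cv2.imwrite("pics/c2.png",cv2.resize(a,(800,400),interpolation=cv2.INTER_CUBIC))
E
```

```text
(no output)
```

View pics/c2.png

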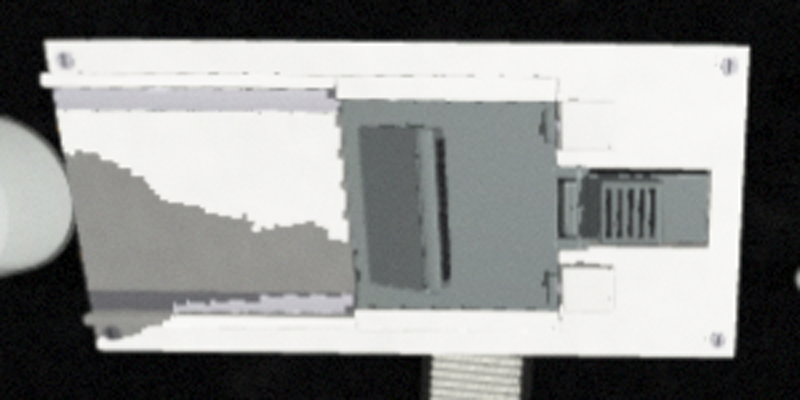

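The wrist view shows the deck corners at about (37,86), (300,87), (296,203) and (57,201). The pad's ribbed top is at (256,148), and the ledge's back edge is at about (185,148).

```bash
cat >> h.py <<'E'
E
python3 - <<'E'
from h import *
s=arm.sense();f=grab_frame("wrist")
c=lambda p:np.array(p,float)*300/800+[20,70]
# (-x... ) image up=+tool x
P=c([[45,40],[749,45],[735,357],[99,349]])
M=np.array([[63,154],[63,-114],[-63,-114],[-63,154]])/1000
W=onz(f,P,.072,s); print(W)
print([np.linalg.norm(W[i]-W[(i+1)%4]) for i in range(4)])
A=[];b=[]
mc,wc=M.mean(0),W[:,:2].mean(0)
H=(M-mc).T@(W[:,:2]-wc);U,_,V=np.linalg.svd(H);R=V.T@U.T
t=wc-R@mc; yaw=np.arctan2(R[1,0],R[0,0]);print("yaw",yaw,"bay",t,"res",(W[:,:2]-(M@R.T+t))*1000)
print("pad pred",R@[0,-.068]+t,"meas",onz(f,c([[631,210]]),.0885,s))
led=onz(f,c([[437,127],[447,282]]),.0935,s); print("ledge top edge",led,((led[:,:2]-t)@R)*1000)
print("plate front/rear pump y",((onz(f,c([[345,200],[557,200]]),.0775,s)[:,:2]-t)@R)*1000)
TR=cv2.Rodrigues(np.array(s["orientation"]))[0]; print("tool x yaw",np.arctan2(TR[1,0],TR[0,0]))
pd=np.r_[R@[0,-.068]+t,.0885]; print("to pad, tool axes",TR.T@(pd-s["ee_pos"]))
np.savez("pump.npz",R=R,t=t)
# check in other views
for n in("scene","side"):
    g=grab_frame(n); im=g["img"].copy()
    for m in M.tolist()+[[0,-.068]]:
        z=.0885 if m[0]==0 else .072
        u=proj(g,np.r_[R@m+t,z])[0]; cv2.circle(im,(int(round(u[0])),int(round(u[1]))),1,(255,0,0),-1)
    o=[210,140] if n=="scene" else [220,170]
    k=im[o[1]:o[1]+110,o[0]:o[0]+110]; cv2.imwrite(f"pics/d_{n}.png",cv2.cvtColor(cv2.resize(k,(440,440)),cv2.COLOR_RGB2BGR))
a=cv2.imread("pics/d_scene.png");b=cv2.imread("pics/d_side.png");cv2.imwrite("pics/d.png",cv2.resize(np.hstack([a,b]),(800,400)))
E
```

```text
[[ 0.54767216  0.12610513  0.072     ]
 [ 0.60182607 -0.13090115  0.072     ]
 [ 0.48335944 -0.15620647  0.072     ]
 [ 0.42971501  0.10138403  0.072     ]]
[np.float64(0.26264971749659577), np.float64(0.12113918556176022), np.float64(0.26311707038076504), np.float64(0.12051980151976684)]
yaw 0.2068551435227131 bay [ 0.51975083 -0.03447825] res [[-2.10661665 -3.07273331]
 [-2.99537879  2.20766966]
 [ 1.85187684  2.78062142]
 [ 3.2501186  -1.91555777]]
pad pred [ 0.53371689 -0.1010286 ] meas [[ 0.53471892 -0.10096446  0.0885    ]]
ledge top edge [[ 0.549013   -0.02749056  0.0935    ]
 [ 0.49440589 -0.03963812  0.0935    ]] [[ 30.07349659   0.82876743]
 [-25.86437826   0.15554948]]
plate front/rear pump y [[  2.42736421  41.59415317]
 [  3.23408412 -39.78623476]]
tool x yaw 0.21749831551764973
to pad, tool axes [ 0.03306674 -0.00015572  0.1426217 ]
```

View pics/d.png

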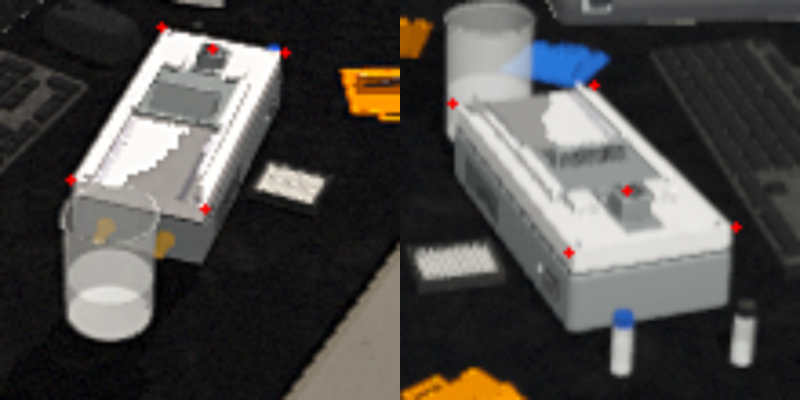

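The predicted pad position agrees with the measured one to 1 mm in all three views. I'll move above it now.

```bash
python3 -m jog '[{"offset":[0.017,0,0.02],"twist":0.01,"fingers":-1},{"offset":[0.016,0,0.025],"twist":0,"fingers":-1},{"offset":[0,0,0.03],"twist":0,"fingers":-1},{"offset":[0,0,0.03],"twist":0,"fingers":-1},{"offset":[0,0,0.02],"twist":0,"fingers":-1},{"offset":[0,0,0.003],"twist":0,"fingers":-1},{"offset":[0,0,0],"twist":0,"fingers":-1},{"offset":[0,0,0],"twist":0,"fingers":-1}]'
python3 - <<'E'
from h import *
s=arm.sense();f=grab_frame("wrist");save(f,"pics/e_wrist.png");g=grab_frame("side");save(g,"pics/e_side.png")
cv2.imwrite("pics/e.png",cv2.resize(cv2.imread("pics/e_side.png")[150:280,200:340],(646,600)))
d=np.load("pump.npz");print(d["R"].T@(s["ee_pos"][:2]-d["t"])*1000,s["ee_pos"],s["ft_force"])
E
```

```text
time: 2.75
ee_pos: [0.5342, -0.1028, 0.1044]
orientation: [3.125, 0.32, 0.002]
ft_force: [-0.3, -0.4, 0.2]
finger_gap: -0.001
[  0.12120236 -69.83499954] [ 0.53421238 -0.10279959  0.10439222] [-0.33532287 -0.44528121  0.24212193]
```

View pics/e_wrist.png

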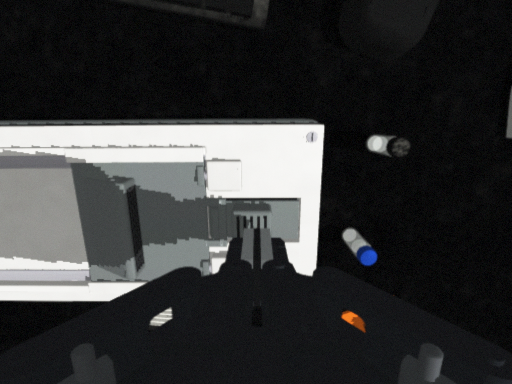

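View pics/e.png

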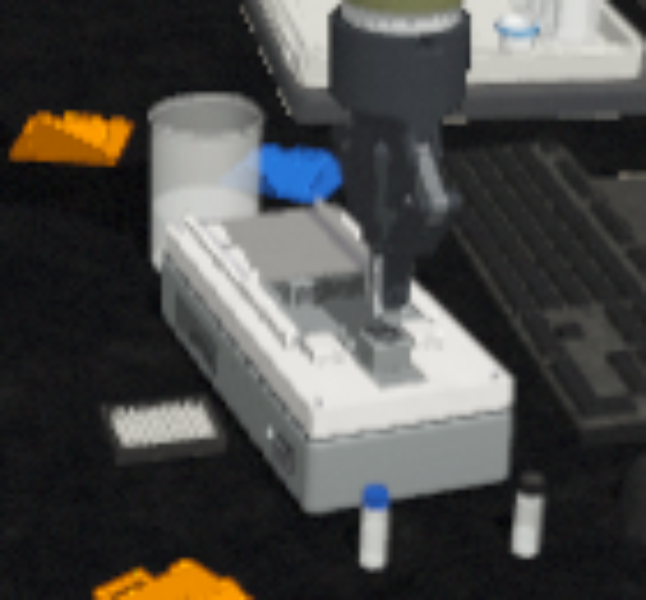

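The tips hang over the pad (tips at wrist column 257, pad centre at about 253). I'll shift 2 mm and lower until they touch.

```bash
python3 -m jog '[{"offset":[0,-0.002,0.006],"twist":0,"fingers":-1},{"offset":[0,0,0.005],"twist":0,"fingers":-1},{"offset":[0,0,0.003],"twist":0,"fingers":-1},{"offset":[0,0,0.001],"twist":0,"fingers":-1},{"offset":[0,0,0],"twist":0,"fingers":-1}]'
python3 -m jog '[{"offset":[0,0,0.001],"twist":0,"fingers":-1},{"offset":[0,0,0.001],"twist":0,"fingers":-1},{"offset":[0,0,0],"twist":0,"fingers":-1}]'
```

```text
time: 3.27
ee_pos: [0.5333, -0.0995, 0.0882]
orientation: [-3.125, -0.323, 0.0]
ft_force: [-0.2, 1.1, 1.9]
finger_gap: -0.002
time: 3.52
ee_pos: [0.5332, -0.099, 0.0866]
orientation: [-3.123, -0.323, -0.0]
ft_force: [-1.0, 3.3, 5.2]
finger_gap: 0.001
```

```bash
python3 -m jog '[{"offset":[0,0,0.001],"twist":0,"fingers":-1},{"offset":[0,0,0.001],"twist":0,"fingers":-1},{"offset":[0,0,0],"twist":0,"fingers":-1}]'
python3 - <<'E'
from h import *
s=arm.sense();f=grab_frame("wrist");save(f,"pics/f_wrist.png");print(s["ee_pos"],s["ft_force"])
E
```

```text
time: 3.77
ee_pos: [0.5331, -0.0984, 0.0848]
orientation: [-3.122, -0.324, -0.0]
ft_force: [-2.4, 4.9, 7.7]
finger_gap: -0.004
[ 0.53309641 -0.09840029  0.08476133] [-2.4106318   4.94877042  7.66708703]
```

View pics/f_wrist.png

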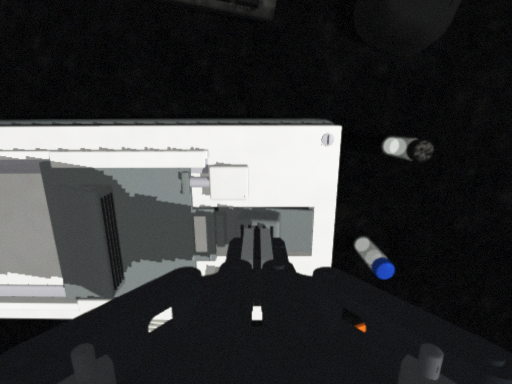

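A plunger now shows at (197,183) between the pocket and the cover, so it seems to have sprung. I'll lift off and check.

```bash
python3 -m jog '[{"offset":[0,0,-0.006],"twist":0,"fingers":-1},{"offset":[0,0,-0.02],"twist":0,"fingers":-1},{"offset":[0,0,-0.03],"twist":0,"fingers":-1},{"offset":[0,0,-0.02],"twist":0,"fingers":-1},{"offset":[0,0,0],"twist":0,"fingers":-1},{"offset":[0,0,0],"twist":0,"fingers":-1}]'
python3 - <<'E'
from h import *
s=arm.sense();f=grab_frame("wrist");save(f,"pics/g_wrist.png");print(s["ee_pos"],s["ft_force"])
E
```

```text
time: 4.32
ee_pos: [0.5346, -0.1005, 0.1617]
orientation: [3.123, 0.322, 0.005]
ft_force: [-0.3, -0.4, -0.6]
finger_gap: -0.001
[ 0.53459619 -0.10045938  0.16172126] [-0.33685861 -0.44235602 -0.62800672]
```

View pics/g_wrist.png

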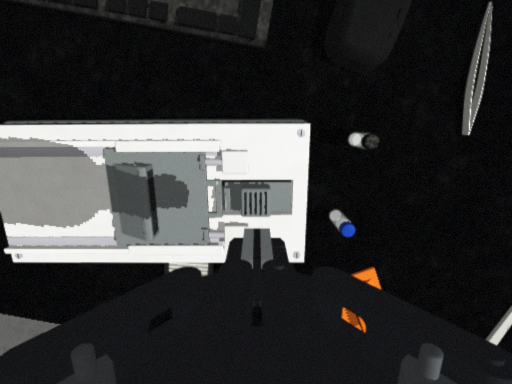

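The plunger rods show at (213,160) and (216,238), so the cover is free, and the pad is back up. Next I'll measure the ledge.

```bash
python3 - <<'E'
import cv2
a=cv2.imread("pics/g_wrist.png")[135:260,90:240]
cv2.imwrite("pics/g2.png",cv2.resize(a,(720,600),interpolation=cv2.INTER_CUBIC))
E
```

```text
(no output)
```

View pics/g2.png

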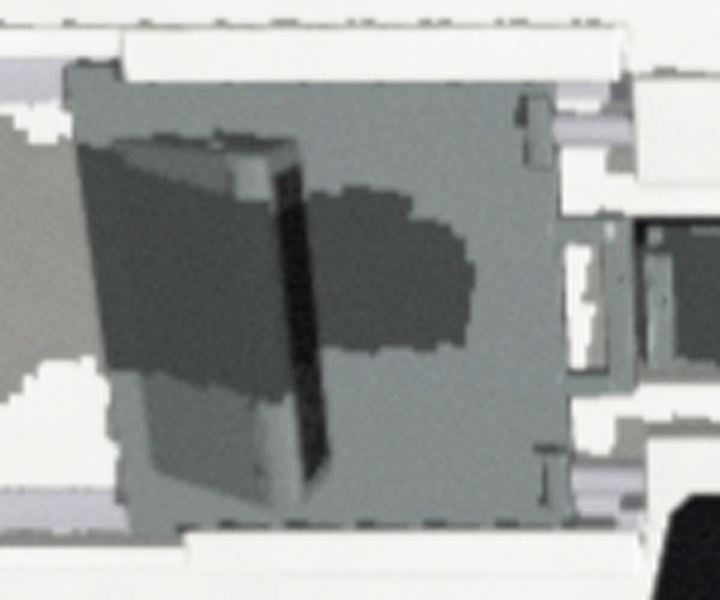

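```bash
python3 - <<'E'
from h import *
s=arm.sense();f=grab_frame("wrist");d=np.load("pump.npz");R,t=d["R"],d["t"]
c=lambda p:np.array(p,float)/4.8+[90,135]
g=lambda p,z:((onz(f,c(p),z,s)[:,:2]-t)@R*1000).round(1)
print("top",g([[275,155],[303,500]],.0935),"bot",g([[300,145],[328,460]],.0775))
print("plate +y",g([[68,100],[115,430]],.0775),"-y",g([[556,200],[567,400]],.0775))
p=R.T@(s["ee_pos"][:2]-t)*1000;print("tcp",p)
TR=cv2.Rodrigues(np.array(s["orientation"]))[0]; print(np.arctan2(TR[1,0],TR[0,0]))
E
```

```text
top [[ 29.3  13.6]
 [-28.3  14.8]] bot [[ 28.1  15.4]
 [-27.9  15.9]]
plate +y [[ 35.7  53. ]
 [-22.2  52.9]] -y [[ 18.8 -26.5]
 [-16.6 -26.8]]
tcp [  0.07352743 -67.05403028]
0.20562640201890342
```

The ledge face is at pump y ≈ 14.5 mm, which is a 12–13 mm spring shift, as expected. I'll lower the tips behind it at y ≈ -11, with 6 mm of clearance above the plate.

```bash
python3 -m jog '[{"offset":[0,-0.028,0],"twist":0,"fingers":-1},{"offset":[0,-0.028,0],"twist":0,"fingers":-1},{"offset":[0,0,0.02],"twist":0,"fingers":-1},{"offset":[0,0,0.025],"twist":0,"fingers":-1},{"offset":[0,0,0.02],"twist":0,"fingers":-1},{"offset":[0,0,0.01],"twist":0,"fingers":-1},{"offset":[0,0,0.002],"twist":0,"fingers":-1},{"offset":[0,0,0],"twist":0,"fingers":-1},{"offset":[0,0,0],"twist":0,"fingers":-1}]'
python3 - <<'E'
from h import *
s=arm.sense();f=grab_frame("wrist");save(f,"pics/i_wrist.png");g=grab_frame("side");save(g,"pics/i_side.png")
cv2.imwrite("pics/i.png",cv2.resize(cv2.imread("pics/i_side.png")[150:280,200:340],(646,600)))
d=np.load("pump.npz");print(d["R"].T@(s["ee_pos"][:2]-d["t"])*1000,s["ee_pos"],s["ft_force"])
E
```

```text
time: 5.17
ee_pos: [0.5224, -0.0453, 0.0837]
orientation: [3.125, 0.322, 0.001]
ft_force: [1.1, 0.5, 0.4]
finger_gap: 0.001
[  0.36073307 -11.09788751] [ 0.5223832  -0.04526546  0.08370914] [1.1004872  0.47040752 0.38453603]
```

View pics/i_wrist.png

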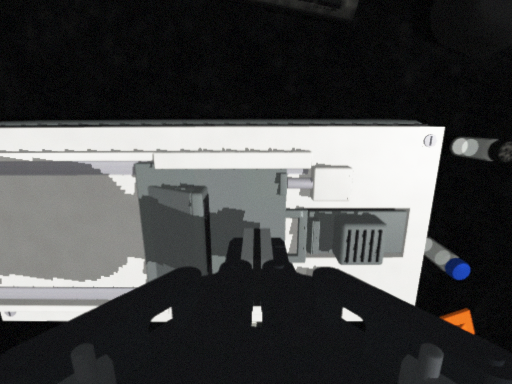

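View pics/i.png

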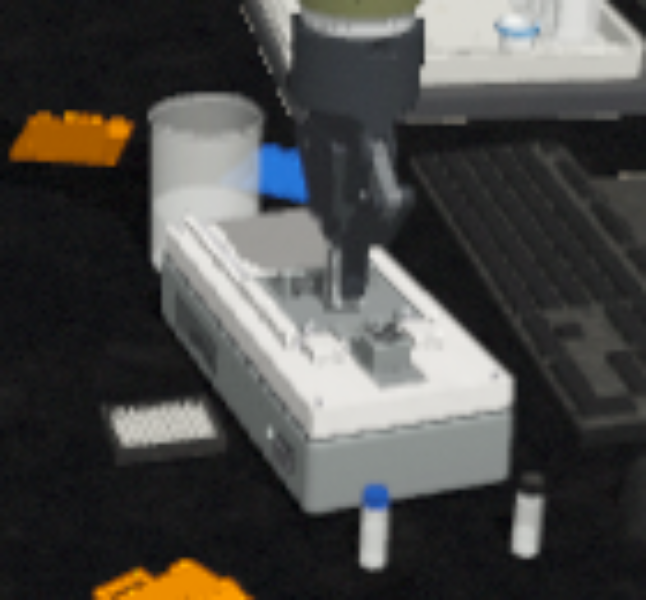

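```bash
python3 -m jog '[{"offset":[0,-0.004,0],"twist":0,"fingers":-1},{"offset":[0,-0.004,0],"twist":0,"fingers":-1},{"offset":[0,-0.003,0],"twist":0,"fingers":-1},{"offset":[0,-0.002,0],"twist":0,"fingers":-1},{"offset":[0,-0.002,0],"twist":0,"fingers":-1},{"offset":[0,-0.002,0],"twist":0,"fingers":-1},{"offset":[0,-0.002,0],"twist":0,"fingers":-1},{"offset":[0,-0.003,0],"twist":0,"fingers":-1},{"offset":[0,-0.003,0],"twist":0,"fingers":-1},{"offset":[0,-0.003,0],"twist":0,"fingers":-1},{"offset":[0,-0.003,0],"twist":0,"fingers":-1},{"offset":[0,-0.003,0],"twist":0,"fingers":-1}]'
python3 - <<'E'
from h import *
s=arm.sense();f=grab_frame("wrist");save(f,"pics/j_wrist.png")
d=np.load("pump.npz");print(d["R"].T@(s["ee_pos"][:2]-d["t"])*1000,s["ee_pos"],s["ft_force"])
E
```

```text
time: 6.27
ee_pos: [0.5151, -0.0115, 0.0834]
orientation: [3.125, 0.323, 0.0]
ft_force: [-0.1, -1.3, 3.0]
finger_gap: 0.001
[ 0.15452838 23.46071346] [ 0.51508363 -0.01148594  0.08336872] [-0.05195314 -1.29404607  2.96046043]
```

View pics/j_wrist.png

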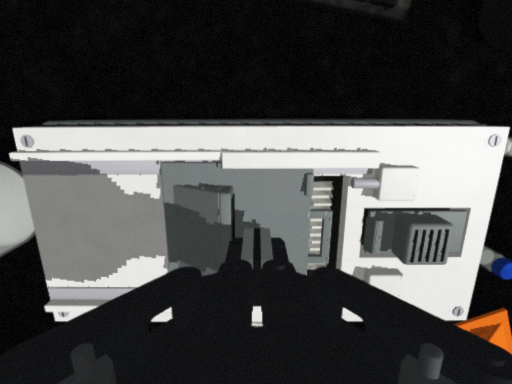

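```bash
python3 -m jog '[{"offset":[0,0,-0.001],"twist":0,"fingers":-1},{"offset":[0,0,0],"twist":0,"fingers":-1}]'
python3 -m jog '[{"offset":[0,-0.002,0],"twist":0,"fingers":-1},{"offset":[0,-0.003,0],"twist":0,"fingers":-1}]'
python3 - <<'E'
from h import *
g=grab_frame("side");save(g,"pics/k_side.png")
cv2.imwrite("pics/k.png",cv2.resize(cv2.imread("pics/k_side.png")[180:270,220:320],(666,600),interpolation=cv2.INTER_CUBIC))
E
```

```text
time: 6.48
ee_pos: [0.5147, -0.0114, 0.0841]
orientation: [-3.124, -0.323, 0.001]
ft_force: [0.1, 0.3, -0.4]
finger_gap: -0.002
time: 6.65
ee_pos: [0.5139, -0.0069, 0.0841]
orientation: [3.125, 0.322, -0.001]
ft_force: [-0.2, -0.6, -0.4]
finger_gap: 0.001
```

View pics/k.png

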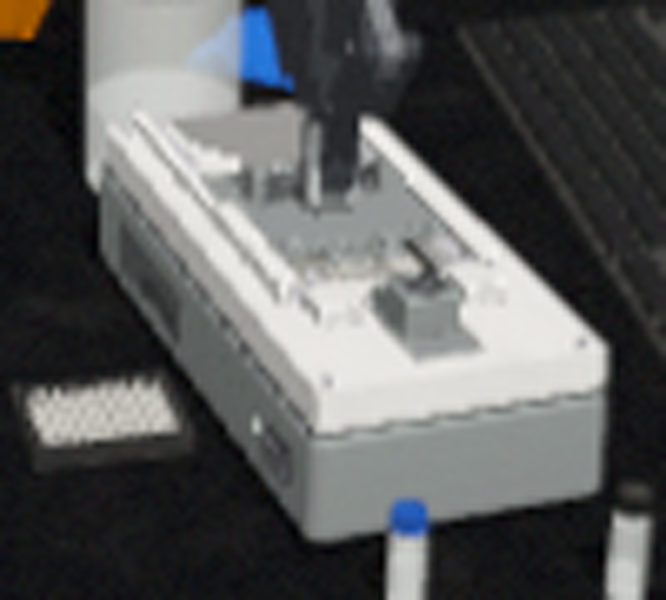

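The cover lies flat and is sliding at under about 1 N. I'll keep pushing slowly.

```bash
python3 -m jog '[{"offset":[0,-0.003,0],"twist":0,"fingers":-1},{"offset":[0,-0.003,0],"twist":0,"fingers":-1},{"offset":[0,-0.003,0],"twist":0,"fingers":-1},{"offset":[0,-0.003,0],"twist":0,"fingers":-1},{"offset":[0,-0.003,0],"twist":0,"fingers":-1},{"offset":[0,-0.003,0],"twist":0,"fingers":-1},{"offset":[0,-0.003,0],"twist":0,"fingers":-1},{"offset":[0,-0.003,0],"twist":0,"fingers":-1},{"offset":[0,-0.003,0],"twist":0,"fingers":-1},{"offset":[0,-0.003,0],"twist":0,"fingers":-1},{"offset":[0,-0.003,0],"twist":0,"fingers":-1},{"offset":[0,-0.003,0],"twist":0,"fingers":-1},{"offset":[0,-0.002,0],"twist":0,"fingers":-1},{"offset":[0,-0.002,0],"twist":0,"fingers":-1},{"offset":[0,-0.001,0],"twist":0,"fingers":-1}]'
python3 - <<'E'
from h import *
s=arm.sense();f=grab_frame("wrist");save(f,"pics/l_wrist.png")
d=np.load("pump.npz");print(d["R"].T@(s["ee_pos"][:2]-d["t"])*1000,s["ee_pos"],s["ft_force"])
E
```

```text
time: 7.95
ee_pos: [0.5056, 0.0336, 0.0843]
orientation: [3.125, 0.323, 0.0]
ft_force: [0.1, 0.1, 0.3]
finger_gap: 0.002
[ 0.12339324 69.50480231] [0.50559648 0.03357017 0.0842949 ] [0.05001987 0.09585221 0.34115628]
```

View pics/l_wrist.png

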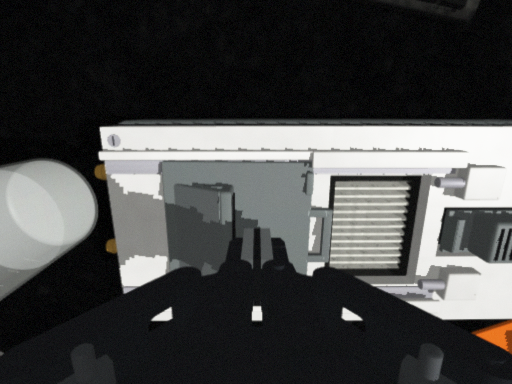

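```bash
python3 - <<'E'
from h import *
s=arm.sense();f=grab_frame("wrist");d=np.load("pump.npz");R,t=d["R"],d["t"]
g=lambda p,z:((onz(f,p,z,s)[:,:2]-t)@R*1000).round(1)
print("front/rear",g([[164,200],[310,205]],.0775),"bar rear",g([[330,230]],.0775),"bay",g([[331,185],[408,185]],.072),"deck end",g([[103,128]],.072),"ledge top edge",g([[234,215]],.0935))
E
```

```text
front/rear [[ 21.9 119.8]
 [ 19.1  40.3]] bar rear [[ 4.4 28.4]] bay [[ 29.   28.1]
 [ 29.  -14.9]] deck end [[ 60.  150.8]] ledge top edge [[19.  80.6]]
```

The cover is at about 80 mm, with the bar's rear edge just at the bay edge. I'll push 15 mm further for margin.

```bash
python3 -m jog '[{"offset":[0,-0.002,0],"twist":0,"fingers":-1},{"offset":[0,-0.003,0],"twist":0,"fingers":-1},{"offset":[0,-0.003,0],"twist":0,"fingers":-1},{"offset":[0,-0.003,0],"twist":0,"fingers":-1},{"offset":[0,-0.002,0],"twist":0,"fingers":-1},{"offset":[0,-0.001,0],"twist":0,"fingers":-1},{"offset":[0,-0.001,0],"twist":0,"fingers":-1},{"offset":[0,0,0],"twist":0,"fingers":-1}]'
python3 -m jog '[{"offset":[0,0.005,0],"twist":0,"fingers":-1},{"offset":[0,0.007,0],"twist":0,"fingers":-1},{"offset":[0,0.004,-0.01],"twist":0,"fingers":-1},{"offset":[0,0,-0.03],"twist":0,"fingers":-1},{"offset":[0,0,-0.03],"twist":0,"fingers":-1},{"offset":[0,0,-0.03],"twist":0,"fingers":-1},{"offset":[0,0.02,-0.02],"twist":0,"fingers":-1},{"offset":[0,0.02,0],"twist":0,"fingers":-1},{"offset":[0,0,0],"twist":0,"fingers":-1},{"offset":[0,0,0],"twist":0,"fingers":-1}]'
python3 - <<'E'
from h import *
s=arm.sense();f=grab_frame("wrist");save(f,"pics/m_wrist.png");g=grab_frame("side");save(g,"pics/m_side.png");g=grab_frame("scene");save(g,"pics/m_scene.png")
a=cv2.imread("pics/m_side.png")[170:280,220:330];b=cv2.imread("pics/m_scene.png")[140:250,210:320]
cv2.imwrite("pics/m.png",cv2.resize(np.hstack([a,b]),(800,400),interpolation=cv2.INTER_CUBIC))
E
```

```text
time: 8.72
ee_pos: [0.5025, 0.0482, 0.0843]
orientation: [-3.125, -0.323, -0.0]
ft_force: [-0.5, 0.4, 0.6]
finger_gap: -0.001
time: 9.55
ee_pos: [0.5144, -0.008, 0.2051]
orientation: [3.125, 0.319, 0.002]
ft_force: [-0.6, 0.4, -0.2]
finger_gap: -0.0
```

View pics/m_wrist.png

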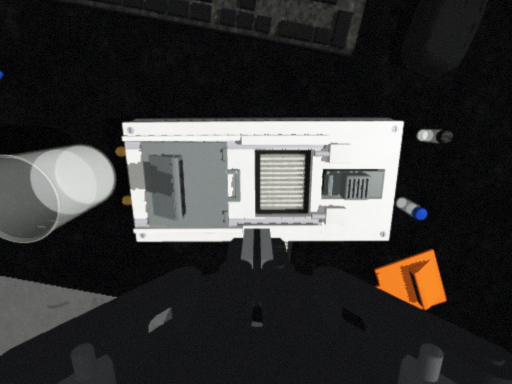

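View pics/m.png

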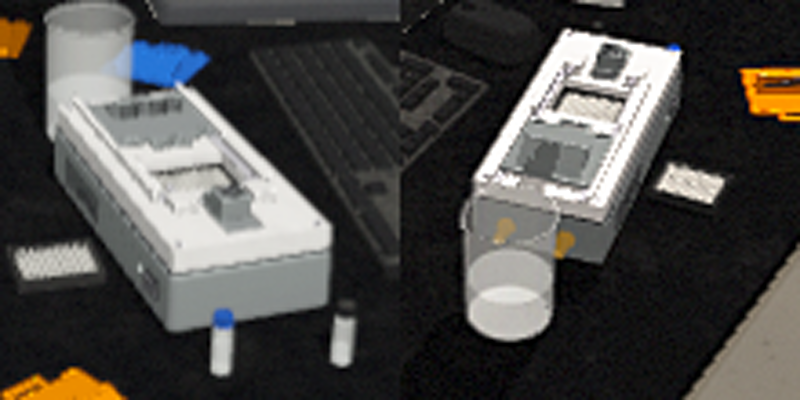

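The bay at (283,182) is fully open. The cover lies flat on the deck at columns 142–228, with deck still showing beyond it. The beaker, vials and filter have not moved. One last measurement before I hand in.

```bash
python3 - <<'E'
from h import *
s=arm.sense();f=grab_frame("wrist");d=np.load("pump.npz");R,t=d["R"],d["t"]
g=lambda p,z:((onz(f,p,z,s)[:,:2]-t)@R*1000).round(1)
print("front/rear",g([[140,190],[228,190]],.0775),"bar",g([[241,186]],.0775),s["ft_force"],s["qd"].round(3),s["time"])
hand_in()
E
```

```text
front/rear [[ -4.4 141.7]
 [ -4.4  56.4]] bar [[-0.4 43.7]] [-0.96336535 -0.09259955 -0.02946075] [ 0.009  0.003 -0.004 -0.003 -0.002 -0.002] 9.7
the job is handed in; nothing more can be done
```

The filter bay is completely uncovered, and the job is handed in at 9.7 s.

With the fingers shut, I pressed the tab pad until the cover sprang about 12–13 mm, at about 8 N vertical on the wrist. Then I pushed the cover along its guides by the back face of its thumb ledge.

- **Cover position:** in the last wrist picture it lies flat, about 96–98 mm from its seat. The two plate edges differ by a few mm: measured front to rear, the plate came out at about 85 mm against its stated 80 mm. Its front edge is at y ≈ 136–142 mm, short of the deck's end at 151 mm.
- **Bay:** the latch bar's rear edge is at y ≈ 44 mm, clear of the bay's edge at 28 mm.
- **Bystanders:** the beaker, vials and new filter look unmoved by eye in the side, scene and wrist pictures; I did not re-measure them.
- **Forces:** the wrist read about 5 N sideways during the press. It also showed a brief 3 N upward early in the push, which went away after I raised the tip 1 mm. The later push readings stayed under 1 N. At hand-in the arm was clear and touching nothing.

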